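# Run a relay up to the third step on the bench tester and hold it there

## Task

The relay standing in the bench tester's socket is due for its test. Press the clear contact hood straight down over it until it snaps fully home, and only then turn the tester's selector knob clockwise, counting the clicks, to the third notch and no farther. The knob springs back to zero when let go, so finish while still gripping it and holding it on the third notch for the reading; leave the other things on the bench where they are.

Things in the scene. Friction and masses are not known exactly. Their poses are not given: they have to be found in the camera images.
- tester: Relay tester, fixed: low grey case, 140 mm deep (x) by 220 wide (y), flat aluminium panel on top at z = 55. Origin: centre of its underside; x to its back, y to its left seen from the robot. Hood axis at x = -8, y = 58 mm; knob axis at x = -8, y = -55. Behind them a dark meter window and two terminals, at most 6 mm high. It carries hood, knob and the relay under test.
- hood (a joint): Slide of the clear contact hood, m: 0 raised, grows as it is pressed down, 0.044 fully home. Starts in the top 10 mm; friction (3 N) keeps it where it is left. A spring detent resists from about 0.033 (6 to 8 N of push in all), is passed at about 0.039 and then draws the hood to its stop at 0.044.
- hood_pad (a point): Centre of the top of the hood's round black press pad (28 mm across, 7 high); moves with the hood: 155.5 mm above the bench raised, 111.5 home. Hood: clear box 36 (x) by 44 (y) mm, 40 high under the pad, aluminium lid; behind it a yoke (to 34 mm behind the axis, no higher than the lid) on two 6 mm steel pillars that slide down into the case.
- selector (a joint): Knob angle, rad: 0 at rest on its stop, grows clockwise seen from above. Notches every 22.5 deg: 0.393, 0.785, third 1.178, 1.571, 1.963 (end). The return spring (0.12 N m at rest, 0.14 at the third) beats the clicking ball (+-0.08 N m): let go, it runs back to 0. The torque to turn it jumps up on leaving a notch (to 0.22), falls over the crest halfway and is least just before the next notch.
- selector_grip (a point): On the knob's axis at grip height, 81 mm above the bench (26 over the panel). Black bar knob, 14 mm wide, 44 long, from 6 to 36 mm over the panel, on a skirt 48 mm across, 6 high. x runs along the bar to its white-line end, y across it (grip across y), z up; turns with the knob. x points 33.75 deg left (counter-clockwise) of the tester's x at rest, 33.75 deg right of it on the third notch.
- spare_relay_1: Bystander: plug-in relay with a light cover, 22 x 28 x 38 mm, standing on the bench left of the tester. Origin: centre of its underside.
- spare_relay_2: Bystander: another such relay, standing left of the tester. Origin: centre of its underside.
- nut_driver: Bystander: driver with a blue handle, 173 mm long, 26 mm high, lying in front of the tester. Origin: underside, middle of its length.
- marker_pen: Bystander: felt marker, 135 mm long, 14 mm high, lying right of the tester. Origin: underside, middle of its length.
- alcohol_pump: Bystander: white dispenser bottle, 62 mm across, 123 mm high, standing behind the tester to the left. Origin: centre of its underside.
- tip_cleaner: Bystander: round black tin, 58 mm across, 37 mm high, standing behind the tester. Origin: centre of its underside.

How it is judged (in metres and radians):
On the way, in this order (a step that is already met when the one before it is completed fails the run):
1. the hood is pressed fully home over the relay (value of joint hood above 0.042 m), for 0.2 s.
2. the selector is held on the third notch (value of joint selector between 1.05 and 1.31 rad and contact force between the fingers and tester above 1 N), for 0.5 s.
At the end, for the whole second after the job is handed in: The hood is home (its slide within 2 mm of the 44 mm stop) and the fingers grip the selector knob and keep it still on the third notch (1.05 to 1.31 rad, that is 67.5 degrees give or take 7.4), against its return spring (all of step 2 and value of joint hood above 0.042 m and velocity of joint selector between -0.1 and 0.1 rad/s and distance between the grasp point and selector_grip below 0.05 m); the arm keeps its last pose, push and grip.
It fails at once if the selector is turned past the third notch (beyond 1.37 rad, where the fourth click comes) (value of joint selector above 1.37 rad).
It fails at once if the selector is turned towards the first notch while the hood is not home (value of joint selector above 0.2 rad and value of joint hood below 0.041 m).
It fails at once if another thing on the bench is moved by more than 25 mm (distance of any of spare_relay_1, spare_relay_2, nut_driver, marker_pen, alcohol_pump, tip_cleaner from where it was at the start of the episode above 0.025 m).
It also fails if it takes over 53 s, if anything falls off the work surface, if the arm or the gripper's body presses on something with over 40 N, if the wrist force passes 120 N, or if a joint passes its speed limit or range.

## Robot

A 6-joint arm with a two-finger parallel gripper is mounted at the origin on a cart in front of the work surface, level with it; the furniture and walls round the work are solid. World frame = base frame: x ahead of the robot, y to its left, z up, the work surface at z = 0. Lengths are in m, angles in degrees, forces in N, time in s.
With the tool pointing down it reaches from about 0.4 to 0.825 m from the base axis. Payload 7 kg.
Tool frame: the origin (TCP) lies midway between the tips of the shut fingers; the grasp point (between the pads) lies 19 mm behind it; z points along the fingers, y is the direction in which the jaws open and shut (so a half turn about z gives the same grasp; the last joint's range is limited). The gripper opens to 88 mm and grips with 3 to 60 N. Pads are 19 mm wide; open, the fingers measure 130 mm over their backs; the gripper's body (78 mm by 193 mm) begins 47 mm behind the grasp point.
Start: joints at [79.991, 20.546, 0.682, 0, -70.136, -16.507], TCP at [0.301, 0.604, 0.227] pointing down, gripper open.
Joint ranges: [-176.03, 176.03], [-82.01, 121.73], [-58.28, 71.71], [-173.87, 95.51], [-174.79, -0.11], [-173.66, 173.66]. Speed limits (degrees/s): [136.94, 136.94, 172.46, 180, 180, 180].

## Interface

Orientations are given as [roll, pitch, yaw] about the fixed x, y, z axes, in that order (R = Rz(yaw) Ry(pitch) Rx(roll)).
In Python, from plant import ctrl, snapshot gives the robot as it stands.
- The arm moves only by the shell command python3 -m pendant 'ROWS'. ROWS is JSON, a list of rows, each a list of 7 numbers: the shift along the tool's x, y, z in m, then the turn, a rotation vector about the tool's x, y, z in rad, then the opening, from -1 (shut) to 1 (fully open), so that 0 is half open. In form: [[x, y, z, ax, ay, az, jaw], ...]. A call has 1 to 12 rows; each row is the pose to reach, as a shift and turn from the pose commanded when the call began, along the tool's axes at that moment; what a row does not reach only later rows make up. A row lasts 1/8 s, in which the tool goes at most 62.5 mm and 10.7 degrees, less where a joint would pass 70% of its speed; a pose out of reach is approached as far as the arm can. A call with a gripper value outside its range is refused whole. The fingers move at their own pace and stop on an object; the grip force is fixed at half the most. Time passes only in rows, so rows that repeat a pose let the fingers close. It gives the time, the measured TCP pose, the force and the opening at its end, in the units of the state.
- ctrl.get_obs(): the state, without advancing time (a new reading comes with each control period).
- snapshot(name): name is "side" or "top"; returns a dict with "image" (420x560x3 uint8, blue, green, red), "mtx" (3x3 intrinsics, pixels), "k1" (the pictures are not rectified: a ray, as slopes to the right and down, at radius r is drawn at 1 + k1 r^2 times it, then the intrinsics apply), "eye" and "attitude" of the camera in the world. Camera axes: x right, y up, looking along -z (the intrinsics and any distortion apply to the point x, -y, -z); pixel columns grow to the right and rows downward; lengths in m; the calibration is good to about 2 mm. A picture is of the moment at which its call begins. There is no depth.
- ctrl.close_job(): hands the job in, once; it reports no verdict.
The state is a dict: "clock": time; "joint_pos": joint angles; "qvel": joint speeds; "tau": joint torques, N m; "tool_pos": TCP position; "orientation": TCP orientation; "force": force on the tool from outside, world axes, zero at the start; "moment": the same for the moment, N m; "opening": finger opening in m.
Only numpy, scipy, OpenCV 4.12 (cv2) and the standard library are available. Lean on these libraries where they do the work, as an engineer would, in place of code of your own. Each camera call takes 0.05 s, during which the arm holds its last target.

## Working session

There is one attempt and no reset: what is moved stays moved. The work goes in short steps, Python scripts to look and compute and a shell command to move; the robot and the scene stay as the last step left them, time stands still between calls to the robot, and variables do not carry over. Pictures are saved under pics/ and viewed, and the job is handed in when it is done.

```bash
ls; mkdir -p pics; python3 - <<'E'
from plant import ctrl, snapshot
import cv2
o=ctrl.get_obs(); print(o)
for n in("top","side"):
    s=snapshot(n); cv2.imwrite(f"pics/{n}0.png",s["image"]); print(n,s["mtx"],s["k1"],s["eye"],s["attitude"])
E
```

```text
pics
{'clock': 0.0, 'joint_pos': array([ 7.99915354e+01,  2.05906151e+01,  6.32763193e-01, -1.82255890e-02,
       -7.01372069e+01, -1.65072262e+01]), 'qvel': array([-0.01456245, -0.03362793, -0.13121098, -0.04531049,  0.05173896,
       -0.00914029]), 'tau': array([ 2.61191781e-05, -5.82717204e+01,  2.93038023e+01,  6.99697495e+00,
        6.69153917e-03, -1.56133833e-04]), 'tool_pos': array([0.30115969, 0.60353052, 0.22563024]), 'orientation': array([ 1.79903991e+02, -1.05849382e-02, -2.65218887e+01]), 'force': array([ 0.14511058,  0.55434246, -0.16706416]), 'moment': array([-0.05472144,  0.00399168, -0.05649611]), 'opening': 0.08732974203800933}
top [[442.85820502   0.         283.71238419]
 [  0.         442.85820502 215.34173458]
 [  0.           0.           1.        ]] -0.021581196001319664 [0.39681121 0.17325691 1.13774916] [  9.35068669  -0.60337862 -91.06302773]
side [[405.22256129   0.         272.07147233]
 [  0.         405.22256129 211.11013773]
 [  0.           0.           1.        ]] -0.0773337398689972 [0.60176425 0.82013227 0.643477  ] [ 51.36690927   1.16458278 177.73730443]
```

View pics/top0.png

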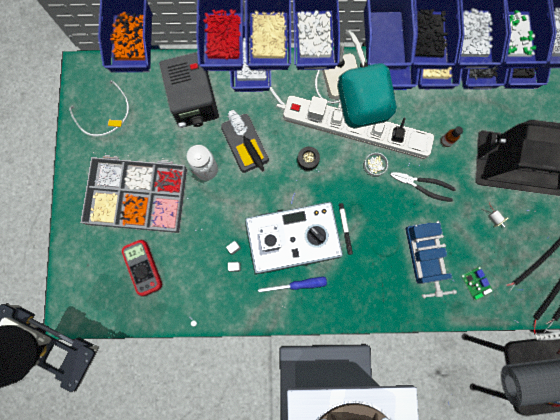

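View pics/side0.png

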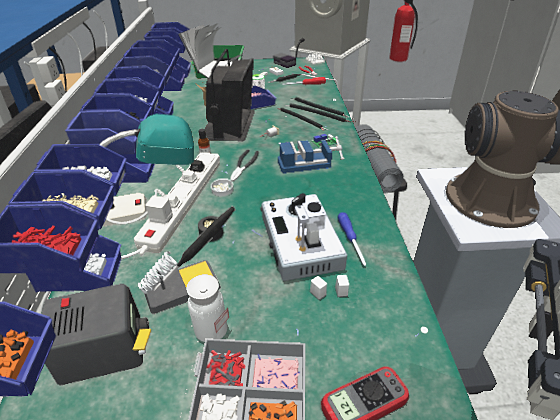

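The top view shows the tester at about (295,238), with the hood near (270,240) and the knob near (317,235). In the side view the tester is at about (303,235). I'll enlarge both.

```bash
python3 - <<'E'
import cv2
a=cv2.imread("pics/top0.png")[190:300,215:365]; cv2.imwrite("pics/top0z.png",cv2.resize(a,None,fx=5,fy=5,interpolation=cv2.INTER_CUBIC))
a=cv2.imread("pics/side0.png")[180:300,250:380]; cv2.imwrite("pics/side0z.png",cv2.resize(a,None,fx=5,fy=5,interpolation=cv2.INTER_CUBIC))
E
```

```text
(no output)
```

View pics/top0z.png

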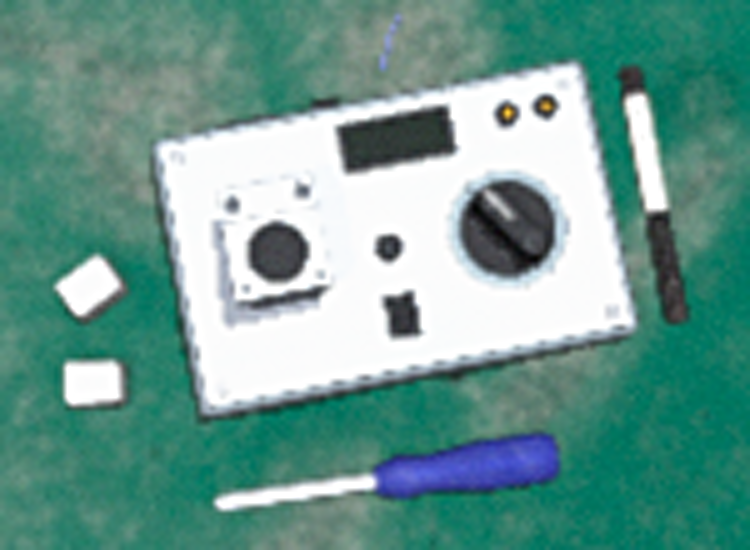

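View pics/side0z.png

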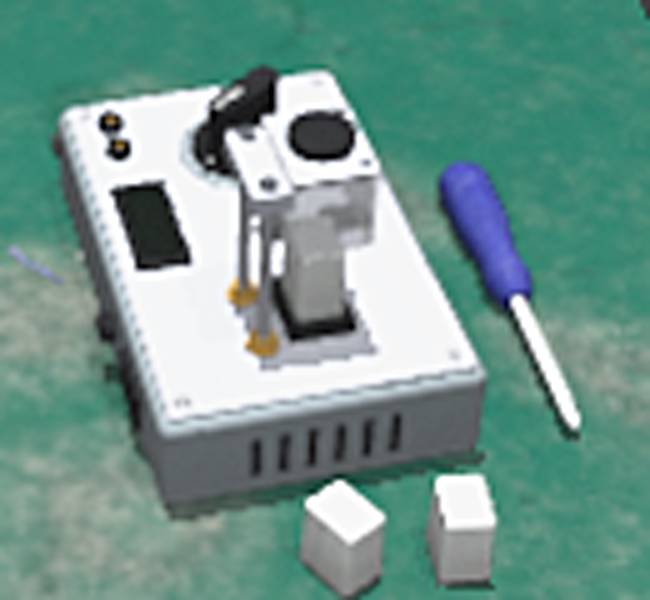

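The panel's corners in the zoomed top view are at (155,145), (580,65), (635,330) and (200,410). The pad is centred near (278,252) and the knob near (508,228). I'll turn these into world positions by ray casting.

```bash
cat > h.py <<'E'
import numpy as np, cv2
from scipy.spatial.transform import Rotation as R
def cam(s):
    return np.array(s["mtx"]),s["k1"],np.array(s["eye"]),R.from_euler("xyz",s["attitude"],degrees=True).as_matrix()
def ray(s,uv):
    K,k1,e,A=cam(s)
    p=cv2.undistortPoints(np.array([[uv]],float),K,np.array([k1,0,0,0,0.]))[0,0]
    d=A@np.array([p[0],-p[1],-1]); return e,d/np.linalg.norm(d)
def onz(s,uv,z):
    e,d=ray(s,uv); return e+d*(z-e[2])/d[2]
def proj(s,P):
    K,k1,e,A=cam(s); c=A.T@(np.array(P)-e); 
    return cv2.projectPoints(np.array([[c[0],-c[1],-c[2]]]),np.zeros(3),np.zeros(3),K,np.array([k1,0,0,0,0.]))[0][0,0]
def tri(s1,u1,s2,u2):
    e1,d1=ray(s1,u1);e2,d2=ray(s2,u2)
    t=np.linalg.lstsq(np.c_[d1,-d2],e2-e1,rcond=None)[0]
    a=e1+t[0]*d1;b=e2+t[1]*d2; return (a+b)/2,np.linalg.norm(a-b)
E
cat > m.py <<'E'
from plant import ctrl, snapshot
from h import *
T=snapshot("top");S=snapshot("side")
g=T["image"]; m=((g.min(2)>150)).astype(np.uint8); m[:190]=0;m[300:]=0;m[:,:243]=0;m[:,345:]=0
c=max(cv2.findContours(m,0,2)[0],key=cv2.contourArea)
r=cv2.minAreaRect(c); box=cv2.boxPoints(r); P=np.array([onz(T,b,.055) for b in box]); 
print("box",box.round(1).tolist(),"\n",P.round(4)); print("sides",[np.linalg.norm(P[i]-P[i-1]).round(4) for i in range(4)])
ctr=P.mean(0)
E_=[P[i]-P[i-1] for i in range(4)]; L=max(E_,key=np.linalg.norm); yaw=np.degrees(np.arctan2(L[1],L[0])); yaw=(yaw-90+90)%180-90
print("centre",ctr.round(4),"yaw",yaw.round(2))
y=np.radians(yaw);Rz=np.array([[np.cos(y),-np.sin(y)],[np.sin(y),np.cos(y)]])
hood=ctr[:2]+Rz@[-.008,.058];knob=ctr[:2]+Rz@[-.008,-.055]
print("hood",hood.round(4),"knob",knob.round(4))
def blob(s,x0,y0,x1,y1,th=75):
    q=s["image"][y0:y1,x0:x1].max(2)<th
    n,l,st,ce=cv2.connectedComponentsWithStats(q.astype(np.uint8)); i=1+np.argmax(st[1:,4]); print("blob",st[i],(ce[i]+[x0,y0]).round(2)); return ce[i]+[x0,y0]
pt=blob(T,258,230,283,252); ps=blob(S,304,198,323,214)
print("pad tri",[q.round(4) for q in tri(T,pt,S,ps)])
pad,_=tri(T,pt,S,ps)
kt=blob(T,300,220,335,250); print("knob blob on z=.075",onz(T,kt,.075).round(4))
for n,p in(("knobtop",[*knob,.091]),("padexp",[*hood,pad[2]])):print(n,proj(T,p).round(1),proj(S,p).round(1))
E
python3 m.py
```

```text
box [[245.10000610351562, 218.1999969482422], [331.5, 201.60000610351562], [341.8999938964844, 255.5], [255.39999389648438, 272.1000061035156]] 
 [[0.5694 0.2543 0.055 ]
 [0.6076 0.0386 0.055 ]
 [0.4729 0.0182 0.055 ]
 [0.4365 0.2299 0.055 ]]
sides [np.float64(0.1351), np.float64(0.219), np.float64(0.1362), np.float64(0.2148)]
centre [0.5216 0.1352 0.055 ] yaw 10.04
hood [0.5036 0.191 ] knob [0.5233 0.0797]
blob [ 7  5 11 11 56] [269.64 239.66]
blob [  4   5  13   9 100] [313.84 206.96]
pad tri [array([0.5045, 0.1925, 0.1481]), np.float64(0.0005)]
blob [  8   7  18  17 168] [316.26 235.34]
knob blob on z=.075 [0.5213 0.0811 0.075 ]
knobtop [317.4 233.7] [298.5 196.6]
padexp [270.3 240.2] [314.1 206.5]
```

The panel pose (yaw about 9.8°) and the triangulated pad agree to about 2 mm. The pad height of 0.148 m is in the allowed range of 0.1455 to 0.1555. Next I'll work out the move to above the pad.

```bash
cat >> h.py <<'E'
def rel(o,P,yaw):
    r=R.from_euler("xyz",o["orientation"],degrees=True)
    t=R.from_euler("xyz",[180,0,yaw],degrees=True)
    return (r.inv().apply(np.array(P)-o["tool_pos"])).round(4),(r.inv()*t).as_rotvec().round(4)
E
python3 - <<'E'
from plant import ctrl
from h import *
o=ctrl.get_obs(); print(rel(o,[.504,.192,.19],-136.4),rel(o,[.504,.192,.227],-136.4))
E
```

```text
(array([0.3653, 0.2778, 0.0363]), array([ 6.0000e-04, -1.1000e-03,  1.9178e+00])) (array([ 0.3653,  0.2778, -0.0007]), array([ 6.0000e-04, -1.1000e-03,  1.9178e+00]))
```

```bash
python3 -m pendant '[[0.03,0.023,0,0,0,0.16,-1],[0.065,0.049,0,0,0,0.34,-1],[0.1,0.076,0,0,0,0.52,-1],[0.135,0.103,0,0,0,0.70,-1],[0.17,0.129,0,0,0,0.88,-1],[0.205,0.156,0,0,0,1.06,-1],[0.24,0.183,0,0,0,1.24,-1],[0.275,0.209,0,0,0,1.42,-1],[0.31,0.236,0,0,0,1.6,-1],[0.34,0.259,0,0,0,1.77,-1],[0.365,0.278,0,0,0,1.918,-1],[0.365,0.278,0.036,0,0,1.918,-1]]'; python3 -m pendant '[[0,0,0,0,0,0,-1],[0,0,0,0,0,0,-1]]'
python3 - <<'E'
from plant import ctrl,snapshot
from h import *
o=ctrl.get_obs(); print(o["joint_pos"],rel(o,[.504,.192,.19],-136.4))
ims=[snapshot(n)["image"] for n in("top","side")]
cv2.imwrite("pics/above.png",np.hstack([cv2.resize(ims[0][180:300,220:360],None,fx=2.8,fy=2.8),cv2.resize(ims[1][130:290,240:380],(392,336))[:336]]))
E
```

```text
clock: 1.7
tool_pos: [0.5061, 0.1915, 0.1926]
orientation: [-179.9, 0.3, -136.6]
force: [-1.0, 0.5, -0.4]
opening: 0.0001
clock: 1.95
tool_pos: [0.5042, 0.1926, 0.1915]
orientation: [-180.0, 0.0, -136.4]
force: [0.5, 0.6, -0.3]
opening: 0.0004
[ 4.17435262e+01  9.35545640e+00 -1.93941849e+01  3.67278484e-02
 -6.12274946e+01 -8.81221749e+01] (array([ 0.0006, -0.0003,  0.0015]), array([-0.0006,  0.0004,  0.0007]))
```

View pics/above.png

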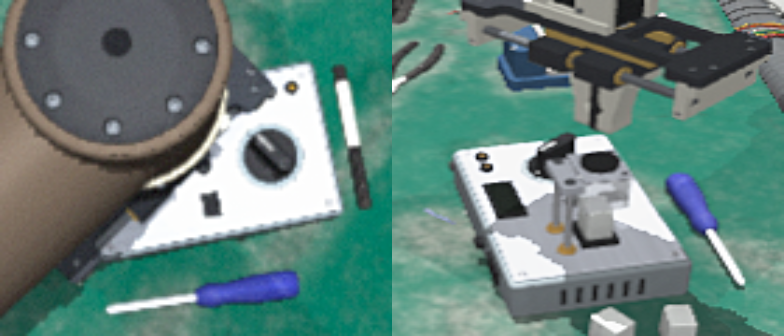

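The side view shows the closed fingertips above the pad, with the tips near (600,115) and the pad at (602,160). I'll press in stages and watch the force.

```bash
python3 -m pendant '[[0,0,0.02,0,0,0,-1],[0,0,0.035,0,0,0,-1],[0,0,0.042,0,0,0,-1],[0,0,0.048,0,0,0,-1],[0,0,0.052,0,0,0,-1],[0,0,0.052,0,0,0,-1]]'; python3 -m pendant '[[0,0,0.004,0,0,0,-1],[0,0,0.008,0,0,0,-1],[0,0,0.012,0,0,0,-1],[0,0,0.012,0,0,0,-1]]';
```

```text
clock: 2.8
tool_pos: [0.504, 0.1922, 0.1385]
orientation: [-180.0, -0.0, -136.4]
force: [-0.3, -0.7, -0.3]
opening: 0.0003
clock: 3.3
tool_pos: [0.5036, 0.1921, 0.1261]
orientation: [180.0, -0.0, -136.4]
force: [-1.0, 0.1, -0.1]
opening: 0.0006
```

There is no force reading at z=0.126, so I'll look.

```bash
python3 - <<'E'
from plant import ctrl,snapshot
from h import *
print(ctrl.get_obs()["force"])
ims=[snapshot(n)["image"] for n in("top","side")]
cv2.imwrite("pics/pr1.png",cv2.resize(ims[1][130:290,240:400],None,fx=3.7,fy=3.7,interpolation=cv2.INTER_CUBIC))
E
```

```text
[-1.01116148  0.0580255  -0.05381824]
```

View pics/pr1.png

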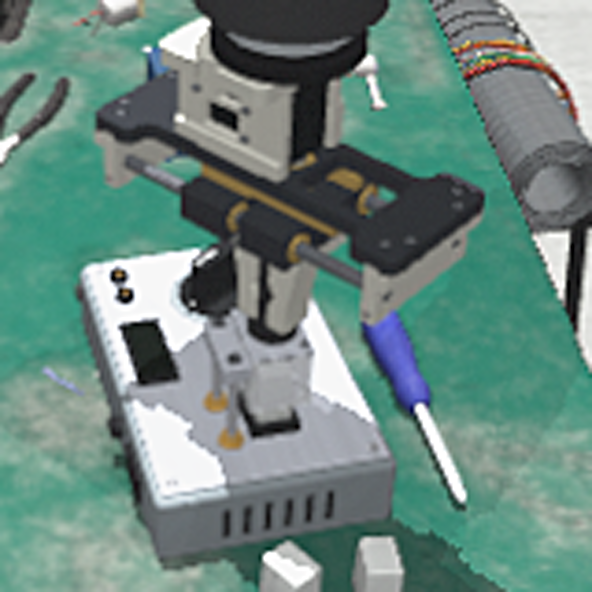

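The tips sit on the pad near (275,330) and the hood is partly down. Friction holds it at rest, which explains the low reading. I'll press on through the detent.

```bash
python3 -m pendant '[[0,0,0.004,0,0,0,-1],[0,0,0.007,0,0,0,-1]]'; python3 -m pendant '[[0,0,0.004,0,0,0,-1],[0,0,0.007,0,0,0,-1],[0,0,0.010,0,0,0,-1],[0,0,0.012,0,0,0,-1],[0,0,0.012,0,0,0,-1],[0,0,0.012,0,0,0,-1]]';
```

```text
clock: 3.65
tool_pos: [0.5039, 0.1923, 0.1197]
orientation: [-180.0, 0.0, -136.4]
force: [-1.8, -0.2, 5.7]
opening: 0.0003
clock: 4.4
tool_pos: [0.5043, 0.1924, 0.1116]
orientation: [-179.9, 0.1, -136.3]
force: [-16.0, -2.4, 40.0]
opening: 0.0007
```

The pad stopped at 0.1116 m against a 0.1115 m home height, with the push rising to 40 N, so the hood is home. I'll lift clear and check.

```bash
python3 -m pendant '[[0,0,-0.03,0,0,0,-1],[0,0,-0.07,0,0,0,-1],[0,0,-0.1,0,0,0,-1],[0,0,-0.1,0,0,0,-0.5],[0,0,-0.1,0,0,0,0.1]]'; 
python3 - <<'E'
from plant import ctrl,snapshot
from h import *
T=snapshot("top");S=snapshot("side")
o=ctrl.get_obs(); print(o["joint_pos"].round(1),rel(o,[.523,.0805,.16],-136.4),rel(o,[.523,.0805,.066],-136.4))
print(proj(S,[.504,.192,.1115]),proj(S,[.504,.192,.1195]))
cv2.imwrite("pics/lift.png",np.hstack([cv2.resize(T["image"][180:300,220:360],None,fx=2.8,fy=2.8),cv2.resize(S["image"][170:290,240:380],(392,336))]))
E
```

```text
clock: 5.03
tool_pos: [0.5034, 0.1921, 0.2068]
orientation: [180.0, -0.0, -136.4]
force: [1.0, -0.7, -0.9]
opening: 0.0152
[ 41.7   8.6 -18.2  -0.  -63.3 -88.1] (array([ 0.0624, -0.0943,  0.0464]), array([ 0.0004, -0.002 , -0.0004])) (array([ 0.0622, -0.0944,  0.1404]), array([ 0.0004, -0.002 , -0.0004]))
[313.1693348  220.95649928] [313.34015359 217.92954554]
```

View pics/lift.png

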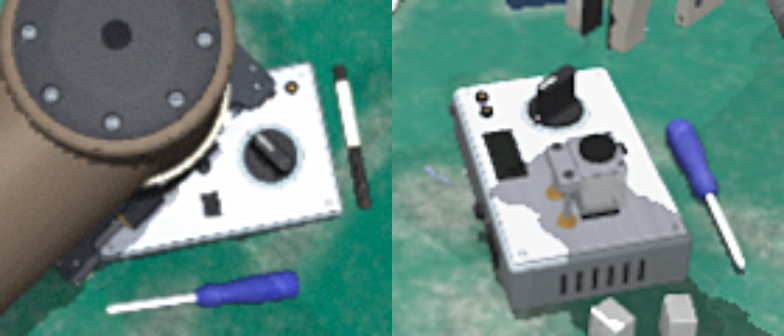

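The pad is now at about (313.6,223) in side pixels against (313.2,221) expected for home. The knob skirt is clear of the arm, so I'll refine its centre.

```bash
python3 - <<'E'
from plant import ctrl,snapshot
from h import *
T=snapshot("top");S=snapshot("side")
def b(s,x0,y0,x1,y1,th):
    q=(s["image"][y0:y1,x0:x1].max(2)<th).astype(np.uint8)
    c=max(cv2.findContours(q,0,1)[0],key=cv2.contourArea); r=cv2.minEnclosingCircle(c)
    return np.array(r[0])+[x0,y0],r[1],cv2.boundingRect(c)
for th in(70,90):
    u,r,bb=b(T,300,218,335,250,th);print(u,r,onz(T,u,.061),"bb",bb)
    u,r,bb=b(S,284,185,315,220,th);print(u,r,bb)
k=[.523,.0805]
for z in(.061,.091):print(proj(T,[*k,z]),proj(S,[*k,z]))
for n in range(2):
  im=[T,S][n]["image"].copy();
  im=cv2.resize(im,None,fx=8,fy=8,interpolation=cv2.INTER_CUBIC)
  o=ctrl.get_obs()
  a=np.radians(43.6)
  for x in(-.022,.022):
    for yy in(-.007,.007):
      p=proj([T,S][n],[k[0]+x*np.cos(a)-yy*np.sin(a),k[1]+x*np.sin(a)+yy*np.cos(a),.091]); cv2.circle(im,tuple(((p+.5)*8).astype(int)),4,(0,0,255),-1)
  for t in np.arange(0,6.3,.3):
      p=proj([T,S][n],[k[0]+.024*np.cos(t),k[1]+.024*np.sin(t),.061]); cv2.circle(im,tuple(((p+.5)*8).astype(int)),3,(0,255,0),-1)
  c=(proj([T,S][n],[*k,.07])*8).astype(int)
  cv2.imwrite(f"pics/k{n}.png",im[c[1]-190:c[1]+190,c[0]-190:c[0]+190])
a,b_=cv2.imread("pics/k0.png"),cv2.imread("pics/k1.png");cv2.imwrite("pics/k.png",np.hstack([a,b_]))
E
```

```text
[316.1279068 235.3372097] 8.904753684997559 [0.52294145 0.08019257 0.061     ] bb (8, 9, 17, 17)
[298.         203.84210587] 11.526897430419922 (5, 9, 19, 21)
[316.40909004 235.13636398] 9.01546859741211 [0.523424   0.07948846 0.061     ] bb (8, 9, 18, 18)
[298.         203.82500076] 11.54049015045166 (5, 8, 19, 23)
[316.00179849 235.31561957] [298.42520006 207.14443811]
[317.04077493 233.82964205] [298.68943568 196.7933754 ]
```

View pics/k.png

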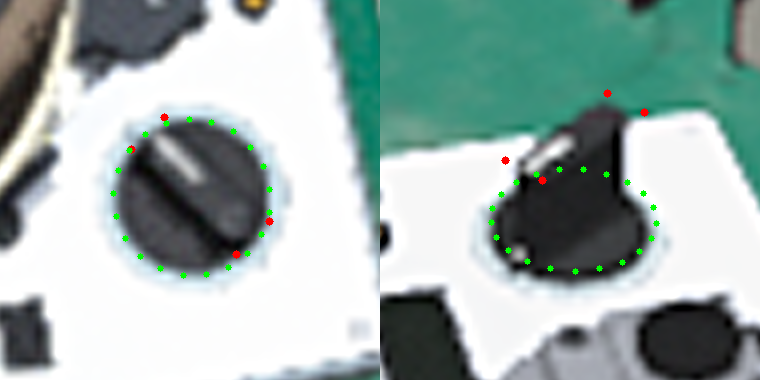

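The projected skirt ring fits in both views within about 1 mm, so the knob axis is at about (0.523, 0.080), and the bar direction matches 43.6°. I'll move above it, open part way, and descend.

```bash
python3 -m pendant '[[0.02,-0.03,0,0,0,0,0.1],[0.042,-0.064,0,0,0,0,0.1],[0.0625,-0.0945,0,0,0,0,0.1],[0.0625,-0.0945,0.045,0,0,0,0.1],[0.0625,-0.0945,0.065,0,0,0,0.1],[0.0625,-0.0945,0.065,0,0,0,0.1]]'
python3 - <<'E'
from plant import ctrl,snapshot
from h import *
T=snapshot("top");S=snapshot("side")
o=ctrl.get_obs(); print(o["joint_pos"].round(1),rel(o,[.523,.080,.066],-136.4))
cv2.imwrite("pics/ab2.png",cv2.resize(S["image"][110:290,220:400],(600,600)))
E
```

```text
clock: 5.98
tool_pos: [0.5226, 0.08, 0.1406]
orientation: [179.9, -0.2, -136.4]
force: [0.2, -0.0, 0.4]
opening: 0.0478
[ 30.   11.1 -24.2   0.  -54.7 -76.4] (array([0.0014, 0.0002, 0.0769]), array([-0.0004, -0.0002,  0.0002]))
```

View pics/ab2.png

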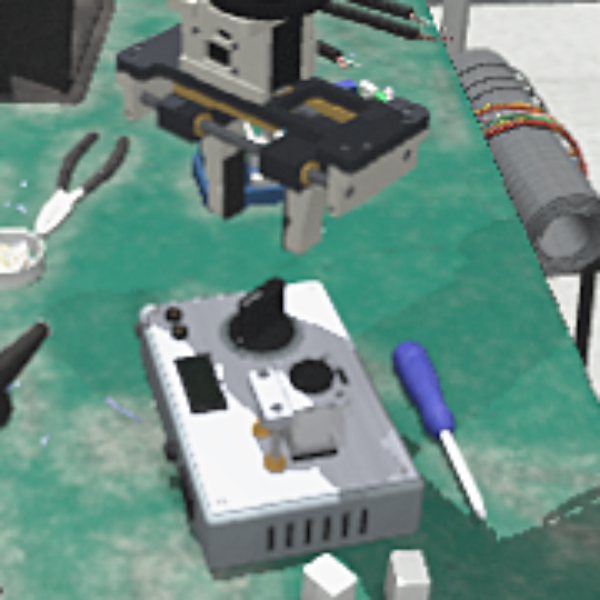

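The fingers at (225,205) and (303,240) straddle the bar at (265,310). I'll descend.

```bash
python3 -m pendant '[[0,0,0.025,0,0,0,0.1],[0,0,0.045,0,0,0,0.1],[0,0,0.06,0,0,0,0.1],[0,0,0.07,0,0,0,0.1],[0,0,0.075,0,0,0,0.1],[0,0,0.075,0,0,0,0.1]]'
python3 -m pendant '[[0,0,0,0,0,0,-0.4],[0,0,0,0,0,0,-0.6],[0,0,0,0,0,0,-0.7]]'
```

```text
clock: 6.82
tool_pos: [0.5239, 0.0807, 0.0676]
orientation: [-180.0, -0.0, -136.4]
force: [-0.1, 0.9, -0.5]
opening: 0.048
clock: 7.2
tool_pos: [0.5239, 0.0808, 0.0678]
orientation: [-180.0, 0.0, -136.4]
force: [-0.3, 0.6, -0.4]
opening: 0.0236
```

```bash
python3 -m pendant '[[0,0,0,0,0,0,-1],[0,0,0,0,0,0,-1],[0,0,0,0,0,0,-1]]'
python3 - <<'E'
from plant import ctrl,snapshot
from h import *
S=snapshot("side");T=snapshot("top")
o=ctrl.get_obs(); print(o["joint_pos"].round(1),o["force"],o["moment"])
cv2.imwrite("pics/gr.png",cv2.resize(S["image"][150:270,240:360],(600,600),interpolation=cv2.INTER_CUBIC))
E
```

```text
clock: 7.58
tool_pos: [0.5235, 0.0811, 0.0677]
orientation: [180.0, 0.0, -136.4]
force: [-4.5, 3.3, 3.4]
opening: 0.0139
[ 30.   16.3 -29.2  -0.  -44.5 -76.4] [-3.11117769  4.30866951  3.92857406] [1.46949966 1.33623351 0.08123684]
```

View pics/gr.png

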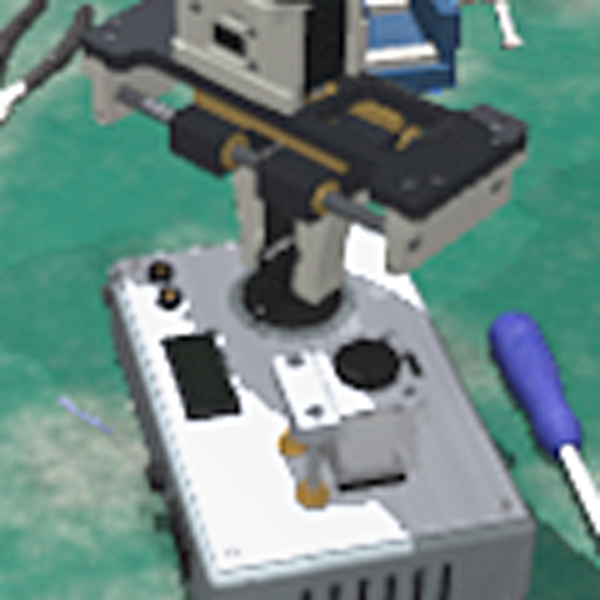

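The grip closed at 13.9 mm on the 14 mm bar. A side force of about 5 N points to a 0.5 mm offset, so I'll trim that and turn about 22.5° to the first notch.

```bash
python3 -m pendant '[[0,0.0005,0,0,0,0.05,-1],[0,0.0005,0,0,0,0.12,-1],[0,0.0005,0,0,0,0.19,-1],[0,0.0005,0,0,0,0.26,-1],[0,0.0005,0,0,0,0.33,-1],[0,0.0005,0,0,0,0.393,-1],[0,0.0005,0,0,0,0.393,-1]]'
python3 - <<'E'
from plant import ctrl
o=ctrl.get_obs(); print(o["joint_pos"].round(1),o["force"],o["moment"])
E
```

```text
clock: 8.55
tool_pos: [0.5233, 0.0813, 0.0677]
orientation: [180.0, 0.0, -158.9]
force: [-3.0, 2.3, 3.9]
opening: 0.0135
[ 30.1  16.3 -29.2  -0.  -44.5 -98.9] [-2.95030596  2.31324298  3.93949102] [1.05627904 0.91412647 0.07481261]
```

```bash
python3 -m pendant '[[0,0,0,0,0,0.07,-1],[0,0,0,0,0,0.14,-1],[0,0,0,0,0,0.21,-1],[0,0,0,0,0,0.28,-1],[0,0,0,0,0,0.34,-1],[0,0,0,0,0,0.393,-1],[0,0,0,0,0,0.393,-1]]'
python3 - <<'E'
from plant import ctrl,snapshot
from h import *
S=snapshot("side");T=snapshot("top")
o=ctrl.get_obs(); print(o["joint_pos"].round(1),o["force"],o["moment"])
cv2.imwrite("pics/n2.png",np.hstack([cv2.resize(S["image"][170:270,250:350],(400,400),interpolation=cv2.INTER_CUBIC),cv2.resize(T["image"][190:290,250:350],(400,400),interpolation=cv2.INTER_CUBIC)]))
E
```

```text
clock: 9.43
tool_pos: [0.5233, 0.0814, 0.0677]
orientation: [180.0, 0.0, 178.7]
force: [-3.9, 4.4, 4.1]
opening: 0.014
[  30.1   16.3  -29.2   -0.   -44.5 -121.3] [-4.01393552  3.86315152  3.92000825] [1.51969821 1.21864275 0.12957165]
```

View pics/n2.png

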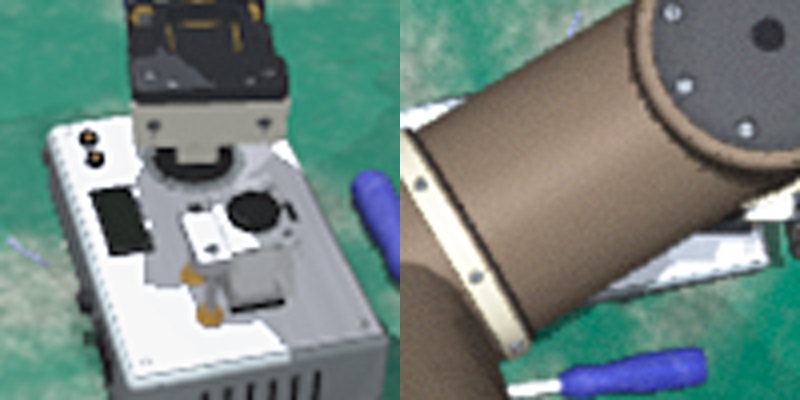

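The tool tracks the commanded turn, the grip is still 14.0 mm, and the hood at (253,225) is still down. On to the third notch.

```bash
python3 -m pendant '[[0,0,0,0,0,0.07,-1],[0,0,0,0,0,0.14,-1],[0,0,0,0,0,0.21,-1],[0,0,0,0,0,0.28,-1],[0,0,0,0,0,0.34,-1],[0,0,0,0,0,0.38,-1],[0,0,0,0,0,0.395,-1],[0,0,0,0,0,0.395,-1],[0,0,0,0,0,0.395,-1],[0,0,0,0,0,0.395,-1],[0,0,0,0,0,0.395,-1],[0,0,0,0,0,0.395,-1]]'
python3 - <<'E'
from plant import ctrl,snapshot
from h import *
S=snapshot("side");T=snapshot("top")
o=ctrl.get_obs(); print(o["joint_pos"].round(1),o["qvel"].round(2),o["force"],o["moment"])
cv2.imwrite("pics/n3.png",np.hstack([cv2.resize(S["image"][170:270,250:350],(400,400),interpolation=cv2.INTER_CUBIC),cv2.resize(T["image"][180:320,210:350],(400,400),interpolation=cv2.INTER_CUBIC)]))
E
```

```text
clock: 11.02
tool_pos: [0.5234, 0.0815, 0.0677]
orientation: [180.0, -0.0, 156.1]
force: [-3.4, 4.5, 3.8]
opening: 0.0135
[  30.1   16.3  -29.2   -0.   -44.5 -144. ] [ 0.08  0.11  0.03  0.03 -0.08  0.01] [-3.32697834  4.17173672  4.17304857] [1.69421257 1.28766594 0.1666995 ]
```

View pics/n3.png

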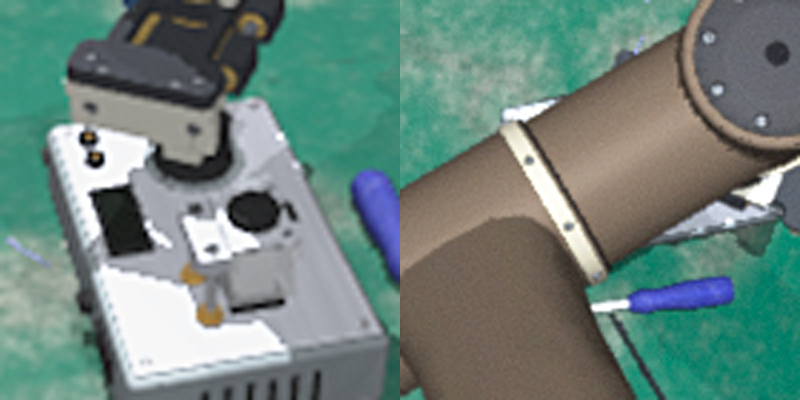

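The tool has turned 67.5° (bar yaw -23.9° against about -23.8° expected). The holding moment of 0.17 N m is near the 0.14 N m spring, the grip is 13.5 mm, and the arm is at rest. In the picture the hood pad is still at (253,212). I'll hand in.

```bash
python3 -c "
from plant import ctrl
print(ctrl.close_job()); o=ctrl.get_obs(); print(o['clock'],o['orientation'],o['opening'],o['moment'])"
```

```text
the job is handed in; nothing more can be done
None
the job is handed in; nothing more can be done
```

I pressed the hood fully home, then gripped the selector knob and turned it clockwise to the third notch. I handed the job in while still holding it there. The job took about 11 s of the 53 s allowed, and handing in gives no verdict.

- **Hood:** the closed fingertips stopped at a pad height of 111.6 mm against 111.5 mm for fully home, with the push rising to 40 N at the tool. Pictures after lifting and during the turn still showed the hood down.
- **Knob:** the bar was gripped at about 13.5–14 mm (the knob is 14 mm wide). It was turned 67.5° in three steps of 22.5°, and the arm was then still. The bar pointed at -23.9° against about -23.8° expected.
- **Holding force:** the moment about the knob was 0.17 N m, a little above the 0.14 N m spring. That suggests the knob stayed in the grip. A steady side force of about 5 N remained from a slight grip offset.
- **Bystanders:** the last pictures showed nothing disturbed, but I did not measure the positions of the other items, and the arm hid part of the top view. The clicks were counted by angle, not felt or heard.

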